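# Spin-test casters and sort out the ones that bind

### The arm

A 6-joint arm with a two-finger parallel gripper is mounted at the origin on a cart in front of the work surface, level with it; the furniture and walls round the work are solid. World frame = base frame: x ahead of the robot, y to its left, z up, the work surface at z = 0. Lengths are in mm, angles in rad, forces in N, time in s.
With the tool pointing down it reaches from about 300 to 775 mm from the base axis. Payload 14.6 kg.
Tool frame: the origin (TCP) lies on the mounting face of the last link; the fingertips stand 199 mm ahead of it and the grasp point (between the pads) lies 180 mm ahead of it; z points along the fingers, y is the line along which they close (so a half turn about z gives the same grasp; the last joint's range is limited). The gripper opens to 94 mm and grips with 3 to 60 N. Pads are 16 mm wide; open, the fingers measure 119 mm over their backs; the gripper's body (75 mm by 177 mm) begins 78 mm behind the grasp point.
Start: joints at [1.186, 0.3, 1.521, -0, 1.321, -0.067], TCP at [171.86, 522.451, 404.646] pointing down, gripper open.
Joint ranges: [-3.03, 3.03], [-0.79, 2.21], [0.23, 2.52], [-1.04, 4.18], [0, 3.07], [-2.55, 2.55]. Speed limits (rad/s): [2.22, 2.22, 2.57, 3.14, 3.14, 3.14].

### API

Orientations are given as [roll, pitch, yaw] about the fixed x, y, z axes, in that order (R = Rz(yaw) Ry(pitch) Rx(roll)).
In Python, from cell import manip gives the robot as it stands. The module is installed in compiled form; this text tells all that it offers.
- The arm moves only by the shell command python3 -m creep 'ROWS' [FORCE]. ROWS is a JSON object of lists of equal length, an entry for each row: "slide": the shift along the world's x, y, z in cm, a list of three; "turn": the turn about the world's z in rad; "claw": the opening, from 0 (shut) to 1 (fully open). A call has 1 to 8 rows; each row shifts and turns the commanded pose from where the row before left it; what a row does not reach is not made up. A row lasts 1/8 s, in which the tool goes at most 62.5 mm and 10.7 degrees, less where a joint would pass 70% of its speed; a pose out of reach is approached as far as the arm can. A call with a gripper value outside its range is refused whole. The fingers move at their own pace and stop on an object; FORCE is the grip in N (left out, the last holds). Time passes only in rows, so rows that do not move let the fingers close. It gives the time, the measured TCP pose, the force, the opening and the grip force at its end, in the units of the state.
- manip.read_state(): the state, without advancing time (a new reading comes with each control period).
- manip.camera(name): name is "scene" or "top"; returns (picture, depth): 420x560x3 uint8, red, green, blue; 420x560 float32, mm along the optical axis (not along the pixel's ray), 0 where there is no reading.
- manip.calibration(name): a dict with "intrinsics" (3x3 intrinsics, pixels), "k1" (the pictures are not rectified: a ray, as slopes to the right and down, at radius r is drawn at 1 + k1 r^2 times it, then the intrinsics apply), "pose" (4x4, takes a point from camera to world coordinates). Camera axes: x right, y up, looking along -z (the intrinsics and any distortion apply to the point x, -y, -z); pixel columns grow to the right and rows downward; lengths in mm; the calibration is good to about 2 mm. A picture is of the moment at which its call begins. calibration takes no time and is no camera call.
- manip.sign_off(): hands the job in; it is judged then, once.
Trained networks look in the newest picture that a camera, given by its name, has taken for a name from the list of things; names that differ only in an ending like _2 or _b are one class to them, and where a whole thing is asked for, a point or a joint stands for the part that bears it (a point fixed in the world has none). Each returns a list of dicts, best first, with "score" (0 to 1); they miss things now and then, are a little off and sometimes report something else, mostly with a low value. They report only what shows in the picture. A call takes as long as a camera call.
- manip.cut_out(query, camera): "mask" (420x560 bool, what is visible of it) and "position" ([column, row] in pixels, amid what is visible of it).
The state is a dict: "clock": time; "joints": joint angles; "qd": joint speeds; "effort": joint torques, N m; "eef_pos": TCP position; "eef_rot": TCP orientation; "wrist_force": force on the tool from outside, world axes, zero at the start; "moment": the same for the moment, N m; "finger_gap": finger opening in mm; "finger_force": force on a finger pad.
Only numpy, scipy, OpenCV 4.12 (cv2) and the standard library are available. Lean on these libraries where they do the work, as an engineer would, in place of code of your own. Each camera call takes 0.05 s, during which the arm holds its last target. There are 200 camera calls.

### The job

Three casters for the equipment trolley stand wheel-up in the aluminium cradle. First spin every wheel one way, a sixth of a turn or more, with all three still standing in the cradle, and see whether it runs on by itself. Then put each caster whose wheel binds or stops at once into the red bin and stand each one that runs freely in the blue rack, plate flat on its floor, wheel up, axle along the lane; leave the other things on the desk where they are.

Things in the scene. Friction and masses are not known exactly. Their poses are not given: they have to be found in the camera images.
- cradle: grey aluminium cradle, fixed, 76 x 240 mm, z up; origin: centre of underside. Floor 6 mm thick. Fins (6 mm thick, 66 mm long in x, top 64 mm over the desk) at y = -114, -38, 38, 114 mm make three 70 mm bays, one caster in each, centred at y = -76, 0, 76, axle along y; no room for fingers between fins and fork. Lips front and back (inner faces x = +-28 mm) rise 8 mm over the floor
- rack: blue rack, fixed, 84 x 160 mm over its flares, z up; origin: centre of underside. A straight lane along its y, 62 mm wide between 5 mm walls that flare out by 5 mm from 48 mm up to their top, 60 mm over the desk; floor 4 mm thick; end lips 8 mm over the floor (inner faces y = +-75 mm). A caster fits only with its axle along the lane, which leaves no room for fingers beside the tread
- bin: red open reject bin, fixed to the desk, outside 140 (x) x 170 (y) x 50 mm, walls and floor 4 mm. Origin: centre of its underside, z up
- caster_a_center (a point): caster a, 0.22 kg, upside down on its plate. Point: wheel centre on the axle, 38 mm over the plate's underside; turns with the fork: y along the axle, x rolling direction, z up. Plate 50 (x) x 64 (y) x 5 mm; wheel 50 mm diameter, 32 wide, top 63 mm over the underside; fork 46 mm over its flat cheeks, which are 30 wide in x, up to 53 mm high. Held by the wheel, the fork may swing on the axle
- wheel_a (a joint): angle of that caster's wheel, rad, not wrapped, start within 0.2 of 0; grows as the wheel's top moves to the caster's +x. A yellow band on the grey tread is on top at 0. Rub the tread to turn it: a good wheel coasts on for a second or more; a bad one (binds or sticks) turns under about 1 N at the rim and stops at once. Which are good, and how many, is not told
- caster_b_center (a point): caster b, 0.22 kg, upside down on its plate. Point: wheel centre on the axle, 38 mm over the plate's underside; turns with the fork: y along the axle, x rolling direction, z up. Plate 50 (x) x 64 (y) x 5 mm; wheel 50 mm diameter, 32 wide, top 63 mm over the underside; fork 46 mm over its flat cheeks, which are 30 wide in x, up to 53 mm high. Held by the wheel, the fork may swing on the axle
- wheel_b (a joint): angle of that caster's wheel, rad, not wrapped, start within 0.2 of 0; grows as the wheel's top moves to the caster's +x. A yellow band on the grey tread is on top at 0. Rub the tread to turn it: a good wheel coasts on for a second or more; a bad one (binds or sticks) turns under about 1 N at the rim and stops at once. Which are good, and how many, is not told
- caster_c_center (a point): caster c, 0.22 kg, upside down on its plate. Point: wheel centre on the axle, 38 mm over the plate's underside; turns with the fork: y along the axle, x rolling direction, z up. Plate 50 (x) x 64 (y) x 5 mm; wheel 50 mm diameter, 32 wide, top 63 mm over the underside; fork 46 mm over its flat cheeks, which are 30 wide in x, up to 53 mm high. Held by the wheel, the fork may swing on the axle
- wheel_c (a joint): angle of that caster's wheel, rad, not wrapped, start within 0.2 of 0; grows as the wheel's top moves to the caster's +x. A yellow band on the grey tread is on top at 0. Rub the tread to turn it: a good wheel coasts on for a second or more; a bad one (binds or sticks) turns under about 1 N at the rim and stops at once. Which are good, and how many, is not told
- film_tape: roll of amber tape lying flat, 62 x 64 x 13 mm; bystander. Origin: centre of its underside
- usb_stick: red memory stick, 52 x 18 x 9 mm; bystander. Origin: centre of its underside
- ferrite: grey ferrite clamp, 36 x 34 x 31 mm; bystander. Origin: centre of its underside
- hex_keys: red set of hex keys, 82 x 20 x 20 mm; bystander. Origin: centre of its underside
- copper_tape: roll of copper tape lying flat, 72 x 74 x 19 mm; bystander. Origin: centre of its underside

How it is judged:
By the outcome, as a careful person would: the job done as asked, in the order asked, and still so for the second after the job is handed in, with the robot touching nothing.
It also fails if it takes over 72 s, if anything falls off the work surface, if the arm or the gripper's body presses on something with over 40 N, if the wrist force passes 120 N, or if a joint passes its speed limit or range.

## Working session

There is one attempt and no reset: what is moved stays moved. The work goes in short steps, Python scripts to look and compute and a shell command to move; the robot and the scene stay as the last step left them, time stands still between calls to the robot, and variables do not carry over. Pictures are saved under pics/ and viewed, at most 10 in all, crops included, and the job is handed in when it is done.

```bash
mkdir -p pics; cat > h.py <<'E'
import numpy as np, cv2
from cell import manip
def shot(n): 
    im,d=manip.camera(n); return im,d
def unproj(cam,d):
    c=manip.calibration(cam);K=np.array(c["intrinsics"]);P=np.array(c["pose"])
    h,w=d.shape;u,v=np.meshgrid(np.arange(w),np.arange(h))
    pts=np.stack([u,v],-1).reshape(-1,1,2).astype(float)
    s=cv2.undistortPoints(pts,K,np.array([c["k1"],0,0,0,0.])).reshape(h,w,2)
    X=np.stack([s[...,0]*d,-s[...,1]*d,-d,np.ones_like(d)],-1)@P.T
    X=X[...,:3].copy();X[d<=0]=np.nan
    return X
def proj(cam,p):
    c=manip.calibration(cam);K=np.array(c["intrinsics"]);P=np.linalg.inv(np.array(c["pose"]))
    q=np.c_[np.atleast_2d(p),np.ones(len(np.atleast_2d(p)))]@P.T
    a=np.c_[q[:,0],-q[:,1]]/-q[:,2:3]
    a=a*(1+c["k1"]*(a**2).sum(1,keepdims=True))
    return a@K[:2,:2].T+K[:2,2]
E
python3 - <<'E'
from h import *
print(manip.read_state())
for n in("scene","top"):
    c=manip.calibration(n);print(c["intrinsics"],c["k1"],np.round(c["pose"],3).tolist())
    im,d=shot(n);cv2.imwrite(f"pics/{n}0.png",im[...,::-1]);np.savez(f"{n}0.npz",im=im,d=d)
    X=unproj(n,d)
    for q in("cradle","rack","bin","caster_a_center","film_tape","usb_stick","ferrite","hex_keys","copper_tape"):
        for r in manip.cut_out(q,n):
            m=r["mask"];print(n,q,round(r["score"],2),np.round(r["position"]),m.sum(),np.round(np.nanmedian(X[m],0)) if m.any() else '')
E
```

```text
{'clock': 0.0, 'joints': array([ 1.18641278e+00,  3.00508157e-01,  1.52159266e+00,  1.39545901e-05,
        1.32072415e+00, -6.65981412e-02]), 'qd': array([ 7.36425623e-05,  1.46388972e-04,  7.53689714e-04, -3.85009676e-05,
       -4.09964907e-04, -1.40935391e-03]), 'effort': array([ 1.86641641e-04, -5.31804943e+01, -3.52735984e+01,  7.08134053e-02,
        2.44095846e-02, -1.30118678e-04]), 'eef_pos': array([171.84454941, 522.43302253, 404.06096262]), 'eef_rot': array([-3.14036397e+00, -9.54954749e-05,  2.82380372e+00]), 'wrist_force': array([0.39250108, 0.36788428, 0.50670281]), 'moment': array([ 0.01668917, -0.00286944,  0.04018155]), 'finger_force': 0.0, 'finger_gap': 94.15215439973646}
[[487.91429996   0.         277.30275117]
 [  0.         487.91429996 208.41067315]
 [  0.           0.           1.        ]] -0.10334513490079746 [[0.758, 0.497, -0.421, 32.939], [-0.652, 0.569, -0.502, -548.843], [-0.01, 0.655, 0.756, 903.186], [0.0, 0.0, 0.0, 1.0]]
scene cradle 0.6 [309. 211.] 1775 [580. -32.  22.]
scene rack 0.73 [366. 323.] 3465 [ 465. -298.    6.]
scene bin 0.59 [202. 163.]
[... 559 characters left out ...]
[[-0.026, 0.991, -0.131, 355.983], [-1.0, -0.027, -0.004, 11.625], [-0.008, 0.131, 0.991, 1126.744], [0.0, 0.0, 0.0, 1.0]]
top cradle 0.64 [381. 152.] 459 [ 643. -282.   19.]
top rack 0.9 [398. 220.] 2329 [ 469. -313.    8.]
top rack 0.7 [242. 177.] 509 [580.  70.  57.]
top bin 0.65 [161. 230.] 4211 [474. 285.   6.]
top caster_a_center 0.61 [246. 180.] 505 [580.  69.  57.]
top caster_a_center 0.17 [323. 250.] 124 [ 400. -119.   10.]
top film_tape 0.81 [289. 272.] 334 [364. -21.  14.]
top usb_stick 0.48 [318. 249.] 171 [ 403. -116.    9.]
top ferrite 0.72 [230. 255.] 212 [396. 113.  32.]
top hex_keys 0.58 [172. 170.] 251 [617. 253.  17.]
top copper_tape 0.9 [384. 153.] 403 [ 639. -280.   19.]
```

```bash
python3 - <<'E'
from h import *
a=cv2.imread("pics/scene0.png")[110:390,120:500];cv2.imwrite("pics/s0c.png",cv2.resize(a,None,fx=2.1,fy=2.1))
a=cv2.imread("pics/top0.png")[120:300,100:460];cv2.imwrite("pics/t0c.png",cv2.resize(a,None,fx=2.2,fy=2.2))
E
```

```text
(no output)
```

View pics/s0c.png

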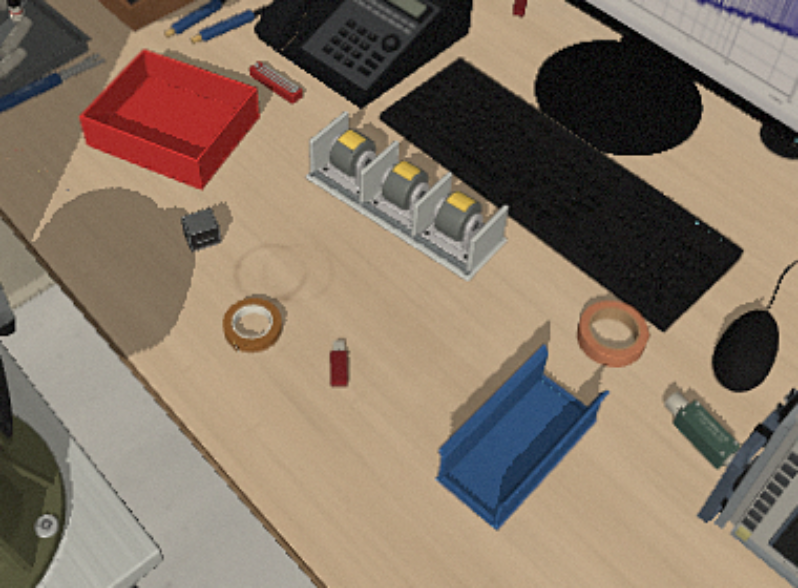

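View pics/t0c.png

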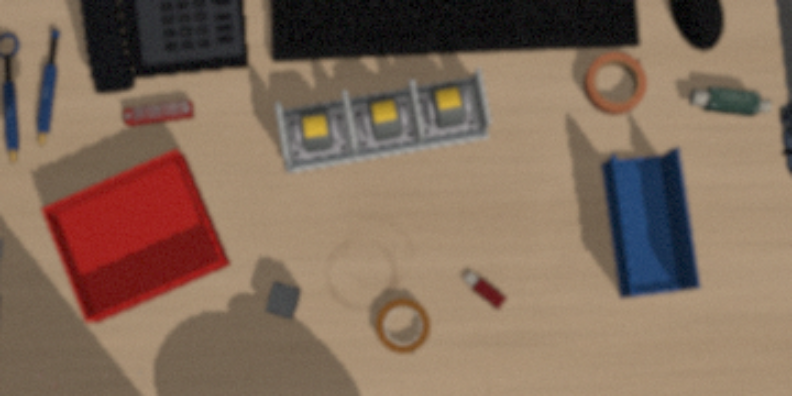

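The scene crop shows the cradle with three casters, yellow bands on top, at about (410,200). The bin is at (170,115), the rack at (520,440), and desk space is free in the middle. The top crop agrees. Next I fit the poses from depth.

```bash
cat > fit.py <<'E'
from h import *
from scipy.optimize import least_squares
C={}
for n in("scene","top"):
    z=np.load(f"{n}0.npz");X=unproj(n,z["d"]);C[n]=(X,z["im"])
    desk=X[(abs(X[...,2])<8)&(abs(X[...,0]-480)<150)&(abs(X[...,1])<200)]
    print(n,"desk z",np.median(desk[:,2]),desk[:,2].std())
def sel(n,c,r,z0,z1):
    X=C[n][0].reshape(-1,3);X=X[~np.isnan(X[:,0])]
    return X[(abs(X[:,0]-c[0])<r[0])&(abs(X[:,1]-c[1])<r[1])&(X[:,2]>z0)&(X[:,2]<z1)]
for name,c,r,z0,z1 in(("cradle",(580,-5),(90,150),3,90),("fins+wheels",(580,-5),(90,150),50,90),("rack top",(468,-300),(90,110),40,80),("rack",(468,-300),(90,110),3,80),("bin",(475,285),(110,120),30,70)):
    for n in C:
        p=sel(n,c,r,z0,z1); print(name,n,len(p),np.round(np.percentile(p[:,2],[50,95]),1),cv2.minAreaRect(p[:,:2].astype(np.float32)))
# yellow bands
for n in C:
    X,im=C[n];h=cv2.cvtColor(im,cv2.COLOR_RGB2HSV)
    m=((h[...,0]>18)&(h[...,0]<32)&(h[...,1]>150)&(X[...,2]>45)&(abs(X[...,0]-580)<60)&(abs(X[...,1])<130)).astype(np.uint8)
    k,l,s,cc=cv2.connectedComponentsWithStats(m)
    for i in range(1,k):
        if s[i,4]>15: print(n,"band",s[i,4],np.round(cc[i]),np.round(np.nanmean(X[l==i],0),1),np.round(np.nanmax(X[l==i],0)-np.nanmin(X[l==i],0),1))
E
python3 fit.py
```

```text
scene desk z -0.7119688202628254 2.0767431016798295
top desk z 1.2797068685292743 2.212839682390699
cradle scene 3228 [41.9 67.3] ((581.5986938476562, -3.455169677734375), (293.9036865234375, 174.14866638183594), 89.08638000488281)
cradle top 3911 [12.7 69.7] ((579.9585571289062, -4.9962615966796875), (299.8816223144531, 179.86837768554688), 89.96660614013672)
fins+wheels scene 1273 [61.1 69.1] ((597.6212158203125, -7.2583465576171875), (66.62445831298828, 237.22789001464844), 8.450440406799316)
fins+wheels top 1215 [64.6 71.7] ((599.2769165039062, -5.240509033203125), (65.42132568359375, 234.95465087890625), 8.534069061279297)
rack top scene 775 [55.9 60.8] ((468.48846435546875, -305.31781005859375), (161.49671936035156, 81.99039459228516), 4.632112503051758)
rack top top 536 [56.7 62.4] ((470.0143737792969, -303.4350891113281), (157.52664184570312, 80.99484252929688), 4.472924709320068)
rack scene 2841 [ 9.  59.3] ((467.4942932128906, -300.52886962890625), (179.25550842285156, 217.76600646972656), 0.28656551241874695)
rack top 2786 [ 6.7 59.9] ((467.94451904296875, -299.9473876953125), (179.45648193359375, 219.664306640625), 0.07087544351816177)
bin scene 1096 [42.2 50.6] ((470.262451171875, 278.8763427734375), (145.74961853027344, 176.78521728515625), 22.043481826782227)
bin top 747 [48.8 54. ] ((471.5686950683594, 280.4864196777344), (142.26620483398438, 171.2129669189453), 22.65781021118164)
scene band 64 [287. 176.] [583.5  69.2  67.8] [22.1 25.9  7.1]
scene band 63 [313. 191.] [597.4  -7.8  68. ] [22.4 25.5  7.4]
scene band 65 [339. 205.] [610.3 -79.7  68.2] [20.6 25.   7.3]
top band 74 [303. 164.] [612.5 -76.9  70. ] [21.1 24.6 11.2]
top band 76 [274. 170.] [599.7  -5.   70.2] [21.  24.2  9.3]
top band 78 [243. 177.] [584.9  71.4  70.2] [20.4 22.1  7.9]
```

```bash
python3 -m creep '{"slide":[[3.1,-3.8,0],[3.1,-3.8,0],[3.1,-3.8,0],[3.1,-3.8,0],[3.1,-3.8,0],[3.1,-3.8,0]],"turn":[-0.092,-0.092,-0.092,-0.092,-0.092,-0.092],"claw":[0,0,0,0,0,0]}' 20; python3 -m creep '{"slide":[[3.1,-3.8,-1],[3.1,-3.8,-1],[3.1,-3.8,-2],[3.1,-3.8,-2],[3.1,-3.8,-2],[3.1,-3.8,-2]],"turn":[-0.092,-0.092,-0.092,-0.092,-0.092,-0.092],"claw":[0,0,0,0,0,0]}'
```

```text
clock: 1.75
eef_pos: [358.6, 293.1, 404.9]
eef_rot: [3.141, 0.0, 2.269]
wrist_force: [0.2, -0.3, 0.5]
finger_gap: 37.4
finger_force: 0.0
clock: 2.5
eef_pos: [544.7, 65.0, 304.1]
eef_rot: [3.141, 0.0, 1.717]
wrist_force: [0.2, 1.4, 0.0]
finger_gap: 0.4
finger_force: 0.0
```

```bash
python3 -m creep '{"slide":[[3.2,0.3,-2.0],[0,0,-1.3],[0,0,0],[0,0,-0.1],[0,0,0]],"turn":[0,0,0,0,0],"claw":[0,0,0,0,0]}'; for i in 1; do python3 -m creep '{"slide":[[0,0,-0.1],[0,0,0]],"turn":[0,0],"claw":[0,0]}';  python3 -m creep '{"slide":[[0,0,-0.05],[0,0,0]],"turn":[0,0],"claw":[0,0]}'; done
```

```text
clock: 3.12
eef_pos: [575.6, 69.7, 271.6]
eef_rot: [3.14, 0.0, 1.72]
wrist_force: [-0.8, 0.3, 0.9]
finger_gap: -0.1
finger_force: 0.0
clock: 3.38
eef_pos: [575.8, 69.5, 269.8]
eef_rot: [3.141, 0.0, 1.72]
wrist_force: [-0.1, -0.2, 0.0]
finger_gap: 0.9
finger_force: 0.0
clock: 3.62
eef_pos: [575.9, 69.5, 269.1]
eef_rot: [-3.141, 0.0, 1.72]
wrist_force: [-0.2, -0.2, -0.0]
finger_gap: 0.1
finger_force: 0.0
```

```bash
python3 -m creep '{"slide":[[0,0,-0.1],[0,0,0]],"turn":[0,0],"claw":[0,0]}';  python3 -m creep '{"slide":[[0,0,-0.06],[0,0,0]],"turn":[0,0],"claw":[0,0]}'; python3 -m creep '{"slide":[[0,0,-0.06],[0,0,0]],"turn":[0,0],"claw":[0,0]}'
```

```text
clock: 3.88
eef_pos: [575.9, 69.4, 268.0]
eef_rot: [-3.141, -0.0, 1.72]
wrist_force: [-0.4, 0.1, 0.5]
finger_gap: 0.3
finger_force: 0.0
clock: 4.12
eef_pos: [575.8, 69.5, 267.5]
eef_rot: [-3.142, -0.0, 1.72]
wrist_force: [-1.3, -0.9, -0.2]
finger_gap: 0.3
finger_force: 0.0
clock: 4.38
eef_pos: [575.9, 69.4, 267.1]
eef_rot: [3.141, 0.0, 1.72]
wrist_force: [0.2, -0.6, 1.4]
finger_gap: 0.4
finger_force: 1.0
```

```bash
python3 -m creep '{"slide":[[0,0,-0.05],[0,0,0]],"turn":[0,0],"claw":[0,0]}';  python3 -m creep '{"slide":[[0,0,-0.05],[0,0,0]],"turn":[0,0],"claw":[0,0]}'
```

```text
clock: 4.62
eef_pos: [575.9, 69.5, 266.9]
eef_rot: [3.141, 0.0, 1.72]
wrist_force: [-1.5, 0.3, 5.9]
finger_gap: 0.3
finger_force: 3.1
clock: 4.88
eef_pos: [575.9, 69.5, 266.8]
eef_rot: [3.141, 0.0, 1.72]
wrist_force: [-5.0, -0.7, 9.9]
finger_gap: 0.5
finger_force: 5.1
```

```bash
cat > look.py <<'E'
from h import *
import sys,time
tag=sys.argv[1]; n=int(sys.argv[2]) if len(sys.argv)>2 else 4
ims=[manip.camera("scene")[0] for _ in range(n)]
np.save(f"{tag}.npy",np.array(ims))
B={"L":(587.2,69.0),"M":(598.4,-6.2),"R":(609.6,-81.4)}
for k,(x,y) in B.items():
    u,v=proj("scene",[x,y,60])[0].round().astype(int)
    c=[i[v-20:v+20,u-20:u+20].astype(float) for i in ims]
    ys=[]
    for q in c:
        h=cv2.cvtColor(q.astype(np.uint8),cv2.COLOR_RGB2HSV);m=(h[...,0]>18)&(h[...,0]<32)&(h[...,1]>130)&(h[...,2]>90)
        r,cc=np.nonzero(m);ys.append((int(m.sum()),round(float(cc.mean()),1) if len(cc) else None,round(float(r.mean()),1) if len(r) else None))
    print(k,(u,v),"diff",[round(np.abs(a-b).mean(),2) for a,b in zip(c,c[1:])],"band n,u,v",ys)
print(manip.read_state()["clock"])
cv2.imwrite(f"pics/{tag}.png",np.hstack([cv2.resize(i[150:240,260:370],None,fx=3,fy=3,interpolation=cv2.INTER_CUBIC) for i in (ims[0],ims[-1])])[...,::-1])
E
python3 -m creep '{"slide":[[0,0,2.0],[-3.5,-0.5,0],[0,0,-2.0],[0,0,0]],"turn":[0,0,0,0],"claw":[0,0,0,0]}';  python3 -m creep '{"slide":[[2.8,0.4,0],[2.8,0.4,0],[2.8,0.4,0],[2.8,0.4,0]],"turn":[0,0,0,0],"claw":[0,0,0,0]}'; python3 look.py l1 6
```

```text
clock: 5.38
eef_pos: [540.5, 64.4, 265.1]
eef_rot: [-3.139, -0.0, 1.72]
wrist_force: [-0.8, 0.4, 0.3]
finger_gap: 0.3
finger_force: 0.0
clock: 5.88
eef_pos: [654.0, 80.6, 266.5]
eef_rot: [3.141, 0.0, 1.72]
wrist_force: [-0.3, 0.1, 0.4]
finger_gap: 0.6
finger_force: 0.0
L (np.int64(288), np.int64(177)) diff [np.float64(3.18), np.float64(3.23), np.float64(3.06), np.float64(3.03), np.float64(2.82)] band n,u,v [(32, 23.3, 17.3), (31, 23.2, 17.3), (30, 23.4, 17.4), (32, 23.3, 17.3), (32, 23.3, 17.3), (32, 24.0, 17.9)]
M (np.int64(313), np.int64(192)) diff [np.float64(3.11), np.float64(3.2), np.float64(3.2), np.float64(3.07), np.float64(3.01)] band n,u,v [(77, 17.9, 16.9), (77, 18.2, 17.1), (75, 18.0, 17.0), (76, 17.9, 16.9), (76, 17.8, 16.9), (79, 17.8, 16.9)]
R (np.int64(339), np.int64(208)) diff [np.float64(3.31), np.float64(3.3), np.float64(3.43), np.float64(3.34), np.float64(3.29)] band n,u,v [(72, 19.5, 17.1), (73, 19.2, 16.9), (73, 19.5, 17.0), (73, 19.2, 16.9), (72, 19.5, 17.1), (73, 19.5, 17.0)]
6.175
```

View pics/l1.png

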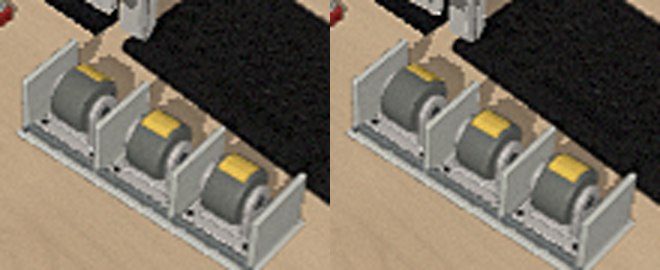

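The picture shows the left wheel's band moved to the far side (pixel about 291,174) and standing still in all six frames, so that wheel stopped at once. I repeat the stroke the same way so the turn is surely past a sixth.

```bash
python3 -m creep '{"slide":[[0,0,2.5],[-5.6,-0.8,0],[-5.6,-0.8,0],[0,0,-2.5],[0,0,0]],"turn":[0,0,0,0,0],"claw":[0,0,0,0,0]}';  python3 -m creep '{"slide":[[2.8,0.4,-0.03],[2.8,0.4,0],[2.8,0.4,0],[2.8,0.4,0]],"turn":[0,0,0,0],"claw":[0,0,0,0]}'; python3 look.py l2 3 
python3 -m creep '{"slide":[[0,0,2.5],[-5.0,-4.5,0],[-5.1,-4.6,0],[0,0,-2.5],[0,0,0]],"turn":[0,0,0,0,0],"claw":[0,0,0,0,0]}';  python3 -m creep '{"slide":[[2.8,0.4,0],[2.8,0.4,0],[2.8,0.4,0],[2.8,0.4,0]],"turn":[0,0,0,0],"claw":[0,0,0,0]}'; python3 look.py m1 6
python3 - <<'E'
from h import *
for nm,(x,y) in {"L":(585,69.0),"M":(597,-6.2)}.items():
  for f in (0,.5,1.,1.3,1.6,2): 
    s,c=25*np.sin(f),25*np.cos(f);print(nm,f,proj("scene",[x+.989*s,y+.148*s,44+c]).round(1))
E
```

```text
clock: 6.8
eef_pos: [540.1, 64.3, 265.6]
eef_rot: [-3.14, -0.0, 1.72]
wrist_force: [0.5, 0.8, 0.4]
finger_gap: 0.3
finger_force: 0.0
clock: 7.3
eef_pos: [654.1, 80.6, 266.7]
eef_rot: [3.141, 0.0, 1.72]
wrist_force: [0.1, 0.5, 0.6]
finger_gap: 0.6
finger_force: 0.0
L (np.int64(288), np.int64(177)) diff [np.float64(3.12), np.float64(3.12)] band n,u,v [(11, 28.4, 20.4), (9, 29.0, 21.0), (10, 27.3, 19.1)]
M (np.int64(313), np.int64(192)) diff [np.float64(3.08), np.float64(3.09)] band n,u,v [(74, 18.5, 17.5), (73, 18.7, 17.6), (75, 18.7, 17.5)]
R (np.int64(339), np.int64(208)) diff [np.float64(3.32), np.float64(3.3)] band n,u,v [(72, 19.5, 17.1), (72, 19.5, 17.1), (74, 19.2, 16.8)]
7.45
clock: 8.07
eef_pos: [559.2, -3.5, 265.2]
eef_rot: [-3.14, -0.0, 1.719]
wrist_force: [-1.1, -0.2, -0.1]
finger_gap: 0.5
finger_force: 0.0
clock: 8.57
eef_pos: [673.1, 13.6, 266.8]
eef_rot: [3.141, 0.0, 1.721]
wrist_force: [-1.2, 0.3, -0.2]
finger_gap: 0.5
finger_force: 0.0
L (np.int64(288), np.int64(177)) diff [np.float64(2.78), np.float64(2.8), np.float64(3.48), np.float64(3.07), np.float64(3.43)] band n,
[... 166 characters left out ...]
 np.float64(5.4), np.float64(6.99), np.float64(7.82), np.float64(7.29)] band n,u,v [(13, 8.6, 20.2), (33, 11.4, 27.5), (68, 12.6, 28.5), (89, 13.6, 25.4), (95, 15.7, 21.6), (80, 17.9, 18.5)]
R (np.int64(339), np.int64(208)) diff [np.float64(3.33), np.float64(3.38), np.float64(3.38), np.float64(3.41), np.float64(3.4)] band n,u,v [(72, 19.7, 17.2), (72, 19.7, 17.2), (72, 19.7, 17.2), (72, 19.7, 17.2), (71, 19.8, 17.3), (72, 19.7, 17.2)]
8.875
L 0 [[287.3 175.3]]
L 0.5 [[290.5 173.5]]
L 1.0 [[292.8 173.9]]
L 1.3 [[293.6 175.2]]
L 1.6 [[293.8 177.1]]
L 2 [[293.1 180.4]]
M 0 [[312.5 190.1]]
M 0.5 [[315.6 188.1]]
M 1.0 [[317.7 188.4]]
M 1.3 [[318.3 189.7]]
M 1.6 [[318.4 191.6]]
M 2 [[317.6 194.8]]
```

View pics/m1.png

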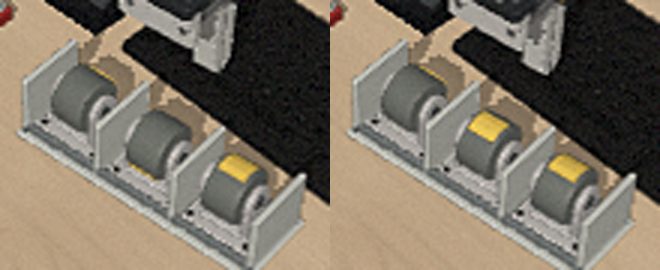

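The middle wheel's band appears low in front (frame 1) and rolls up over 0.3 s, so it coasts and is good. The left wheel's band is now only a sliver at the far edge. Next is the right wheel.

```bash
python3 -m creep '{"slide":[[0,0,2.5],[-3.6,-3.4,0],[-3.6,-3.4,0],[-3.6,-3.4,0],[0,0,-2.5],[0,0,0]],"turn":[0,0,0,0,0,0],"claw":[0,0,0,0,0,0]}';  python3 -m creep '{"slide":[[2.8,0.4,0],[2.8,0.4,0],[2.8,0.4,0],[2.8,0.4,0]],"turn":[0,0,0,0],"claw":[0,0,0,0]}'; python3 look.py r1 6
```

```text
clock: 9.62
eef_pos: [563.2, -89.3, 265.0]
eef_rot: [-3.139, -0.001, 1.719]
wrist_force: [-0.3, 0.6, 0.5]
finger_gap: 0.6
finger_force: 0.0
clock: 10.12
eef_pos: [677.0, -72.4, 266.9]
eef_rot: [3.141, 0.0, 1.721]
wrist_force: [-0.2, 0.6, 0.1]
finger_gap: 0.2
finger_force: 0.0
L (np.int64(288), np.int64(177)) diff [np.float64(2.74), np.float64(2.81), np.float64(2.88), np.float64(2.84), np.float64(2.85)] band n,u,v [(9, 26.0, 17.4), (8, 26.4, 17.6), (9, 26.0, 17.4), (9, 26.0, 17.4), (7, 26.1, 17.4), (11, 29.1, 23.4)]
M (np.int64(313), np.int64(192)) diff [np.float64(3.81), np.float64(4.2), np.float64(4.42), np.float64(4.78), np.float64(5.13)] band n,u,v [(6, 2.5, 3.3), (10, 7.0, 15.8), (22, 10.5, 25.5), (41, 11.8, 28.4), (62, 12.5, 28.7), (80, 12.8, 27.0)]
R (np.int64(339), np.int64(208)) diff [np.float64(4.1), np.float64(3.87), np.float64(3.79), np.float64(3.56), np.float64(3.41)] band n,u,v [(24, 22.6, 15.3), (25, 22.4, 15.2), (25, 22.4, 15.2), (26, 22.7, 15.3), (23, 22.5, 15.2), (26, 22.7, 15.3)]
10.425
```

View pics/r1.png

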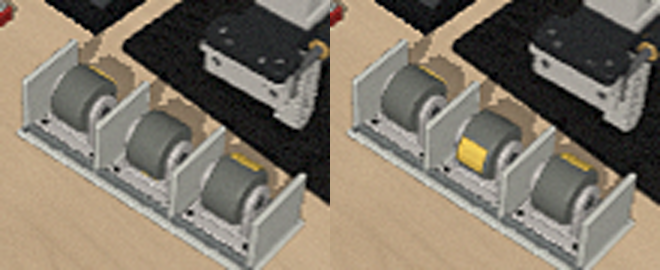

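The right wheel's band moved part-way to the far side (339,203) and stands still, so it is bad. The middle wheel still coasts. I give right two more strokes and left one, all in the same direction.

```bash
python3 -m creep '{"slide":[[0,0,2.5],[-5.6,-0.8,0],[-5.6,-0.8,0],[0,0,-2.5],[0,0,0]],"turn":[0,0,0,0,0],"claw":[0,0,0,0,0]}';  python3 -m creep '{"slide":[[2.8,0.4,0],[2.8,0.4,0],[2.8,0.4,0],[2.8,0.4,0]],"turn":[0,0,0,0],"claw":[0,0,0,0]}'; python3 look.py r2 3;python3 -m creep '{"slide":[[0,0,2.5],[-5.6,-0.8,0],[-5.6,-0.8,0],[0,0,-2.5],[0,0,0]],"turn":[0,0,0,0,0],"claw":[0,0,0,0,0]}';  python3 -m creep '{"slide":[[2.8,0.4,0],[2.8,0.4,0],[2.8,0.4,0],[2.8,0.4,0]],"turn":[0,0,0,0],"claw":[0,0,0,0]}';
python3 -m creep '{"slide":[[0,0,2.5],[-3.4,3.4,0],[-3.4,3.4,0],[-3.4,3.4,0],[-3.4,3.4,0],[0,0,-2.5],[0,0,0]],"turn":[0,0,0,0,0,0,0],"claw":[0,0,0,0,0,0,0]}';  python3 -m creep '{"slide":[[2.8,0.4,0],[2.8,0.4,0],[2.8,0.4,0],[2.8,0.4,0]],"turn":[0,0,0,0],"claw":[0,0,0,0]}'; python3 look.py r3 3
```

```text
clock: 11.05
eef_pos: [563.2, -89.3, 265.2]
eef_rot: [-3.14, -0.001, 1.719]
wrist_force: [0.9, -1.1, 0.5]
finger_gap: 0.8
finger_force: 0.0
clock: 11.55
eef_pos: [677.2, -72.9, 266.8]
eef_rot: [3.141, 0.0, 1.72]
wrist_force: [-0.2, 1.0, 1.3]
finger_gap: 0.9
finger_force: 0.0
L (np.int64(288), np.int64(177)) diff [np.float64(2.77), np.float64(2.79)] band n,u,v [(8, 26.4, 17.6), (8, 26.4, 17.6), (8, 26.4, 17.6)]
M (np.int64(313), np.int64(192)) diff [np.float64(4.16), np.float64(4.22)] band n,u,v [(23, 10.5, 25.7), (33, 11.4, 27.5), (46, 11.8, 28.4)]
R (np.int64(339), np.int64(208)) diff [np.float64(3.89), np.float64(3.83)] band n,u,v [(3, 25.3, 15.7), (3, 25.3, 15.7), (3, 25.3, 15.7)]
11.7
clock: 12.32
eef_pos: [563.1, -89.3, 265.4]
eef_rot: [-3.14, -0.001, 1.719]
wrist_force: [0.8, -0.3, -0.3]
finger_gap: 0.5
finger_force: 0.0
clock: 12.82
eef_pos: [677.2, -73.0, 266.8]
eef_rot: [3.141, 0.0, 1.72]
wrist_force: [-0.1, -0.3, 0.1]
finger_gap: -0.1
finger_force: 0.0
clock: 13.7
eef_pos: [540.0, 63.1, 265.6]
eef_rot: [-3.14, -0.0, 1.721]
wrist_force: [0.6, -0.3, 1.4]
finger_gap: 1.0
finger_force: 0.0
clock: 14.2
eef_pos: [653.5, 78.5, 267.2]
eef_rot: [3.14, 0.0, 1.719]
wrist_force: [0.1, -0.4, -1.1]
finger_gap: 0.7
finger_force: 0.0
L (np.int64(288), np.int64(177)) diff [np.float64(3.23), np.float64(3.27)] band n,u,v [(0, None, None), (0, None, None), (0, None, None)]
M (np.int64(313), np.int64(192)) diff [np.float64(3.18), np.float64(3.24)] band n,u,v [(13, 23.8, 16.7), (13, 23.8, 16.7), (13, 23.8, 16.7)]
R (np.int64(339), np.int64(208)) diff [np.float64(3.37), np.float64(3.44)] band n,u,v [(4, 1.0, 2.5), (4, 1.0, 2.5), (4, 1.0, 2.5)]
14.35
```

View pics/r3.png

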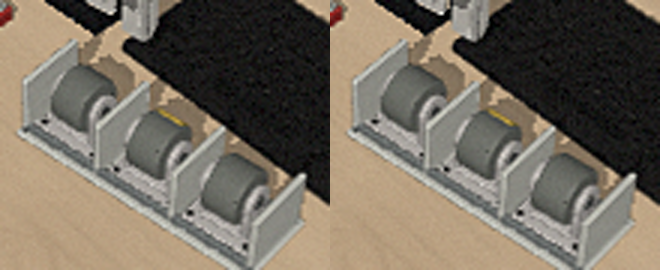

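L and R bands are now out of sight, so both have turned well past a sixth and are bad. M is good. I pick the left caster and take it to the bin.

```bash
python3 -m creep '{"slide":[[0,0,3.0],[-3.3,-0.5,2.0],[-3.4,-0.5,0],[0,0,0],[0,0,-4.6],[0,0,-4.7],[0,0,0]],"turn":[0,0,0,0,0,0,0],"claw":[0,0.8,0.8,0.8,0.8,0.8,0.8]}' 25;python3 -m creep '{"slide":[[0,0,0],[0,0,0],[0,0,0],[0,0,0],[0,0,0]],"turn":[0,0,0,0,0],"claw":[0.3,0.3,0.3,0.3,0.3]}' 25;
```

```text
clock: 15.22
eef_pos: [584.7, 68.6, 220.5]
eef_rot: [-3.137, -0.0, 1.72]
wrist_force: [0.1, -0.4, -0.1]
finger_gap: 59.7
finger_force: 0.0
clock: 15.85
eef_pos: [585.5, 68.8, 224.4]
eef_rot: [3.138, 0.0, 1.72]
wrist_force: [-0.7, -0.9, 7.2]
finger_gap: 49.8
finger_force: 25.0
```

```bash
python3 -m creep '{"slide":[[0,0,2.0],[0,0,4.0],[-2.6,4.9,2.0],[-2.6,4.9,0],[-2.6,4.9,0],[-2.6,4.9,0],[-2.6,4.9,0],[0,0,0]],"turn":[0,0,0,0,0,0,0,0],"claw":[0.3,0.3,0.3,0.3,0.3,0.3,0.3,0.3]}'; python3 look.py x1 1
```

```text
clock: 16.85
eef_pos: [453.2, 316.4, 304.0]
eef_rot: [3.141, -0.001, 1.724]
wrist_force: [1.0, -1.0, -1.8]
finger_gap: 49.6
finger_force: 25.0
L (np.int64(288), np.int64(177)) diff [] band n,u,v [(0, None, None)]
M (np.int64(313), np.int64(192)) diff [] band n,u,v [(13, 23.8, 16.7)]
R (np.int64(339), np.int64(208)) diff [] band n,u,v [(4, 1.0, 2.5)]
16.9
```

```bash
python3 - <<'E'
import numpy as np,cv2
i=np.load("x1.npy")[0];cv2.imwrite("pics/x1b.png",cv2.resize(i[60:260,120:380],None,fx=3,fy=3)[...,::-1])
E
```

```text
(no output)
```

View pics/x1b.png

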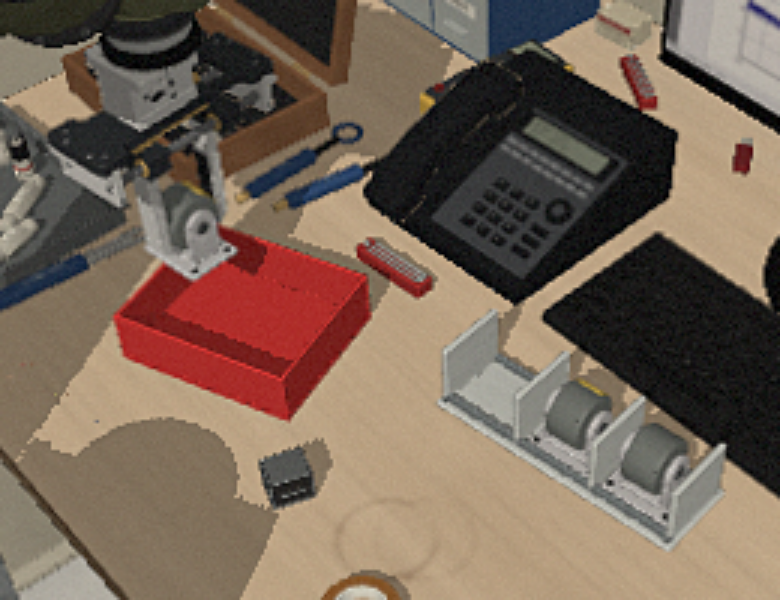

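The caster hangs upright in the gripper over the bin at (190,225). I lower it and release.

```bash
python3 -m creep '{"slide":[[0.2,-0.5,0],[0,0,-3.5],[0,0,-3.8],[0,0,0],[0,0,0],[0,0,0]],"turn":[0,0,0,0,0,0],"claw":[0.3,0.3,0.3,0.3,0.7,0.7]}';python3 -m creep '{"slide":[[0,0,4.5],[0,0,4.5],[2.6,-4.9,0],[2.6,-4.9,0],[2.6,-4.9,0],[2.6,-4.9,0],[2.6,-4.9,0],[0,0,0]],"turn":[0,0,0,0,0,0,0,0],"claw":[0.7,0.7,0.7,0.7,0.7,0.7,0.7,0.7]}'
```

```text
clock: 17.65
eef_pos: [457.6, 308.7, 231.5]
eef_rot: [3.139, -0.001, 1.719]
wrist_force: [0.5, -1.1, 0.0]
finger_gap: 64.4
finger_force: 0.0
clock: 18.65
eef_pos: [588.0, 60.7, 320.8]
eef_rot: [3.14, 0.0, 1.716]
wrist_force: [0.3, 0.7, -0.2]
finger_gap: 66.0
finger_force: 0.0
```

```bash
python3 -m creep '{"slide":[[0.7,-4.7,0],[0.7,-4.7,0],[0.6,-4.8,0],[0,0,0],[0,0,-4.8],[0,0,-4.8],[0,0,0]],"turn":[0,0,0,0,0,0,0],"claw":[0.75,0.75,0.75,0.75,0.75,0.75,0.75]}' 25;python3 -m creep '{"slide":[[0,0,0],[0,0,0],[0,0,0],[0,0,0]],"turn":[0,0,0,0],"claw":[0.3,0.3,0.3,0.3]}' 25;python3 -m creep '{"slide":[[0,0,2.0],[0,0,4.0],[-2.1,5.5,2.0],[-2.1,5.5,0],[-2.1,5.5,0],[-2.1,5.5,0],[-2.1,5.5,0],[-2.1,5.4,0]],"turn":[0,0,0,0,0,0,0,0],"claw":[0.3,0.3,0.3,0.3,0.3,0.3,0.3,0.3]}'; python3 look.py x2 1
python3 - <<'E'
import numpy as np,cv2
i=np.load("x2.npy")[0];cv2.imwrite("pics/x2b.png",cv2.resize(i[60:260,120:380],None,fx=3,fy=3)[...,::-1])
E
```

```text
clock: 19.52
eef_pos: [606.3, -76.6, 221.5]
eef_rot: [-3.136, -0.002, 1.721]
wrist_force: [0.1, -0.2, 0.6]
finger_gap: 70.2
finger_force: 0.0
clock: 20.02
eef_pos: [607.4, -78.1, 225.7]
eef_rot: [3.139, 0.001, 1.72]
wrist_force: [-0.8, 1.7, 8.9]
finger_gap: 49.6
finger_force: 25.0
clock: 21.02
eef_pos: [480.0, 252.4, 305.2]
eef_rot: [3.14, -0.0, 1.72]
wrist_force: [0.0, -0.0, -1.4]
finger_gap: 49.4
finger_force: 25.0
L (np.int64(288), np.int64(177)) diff [] band n,u,v [(0, None, None)]
M (np.int64(313), np.int64(192)) diff [] band n,u,v [(13, 23.8, 16.7)]
R (np.int64(339), np.int64(208)) diff [] band n,u,v [(4, 1.0, 2.5)]
21.075
```

View pics/x2b.png

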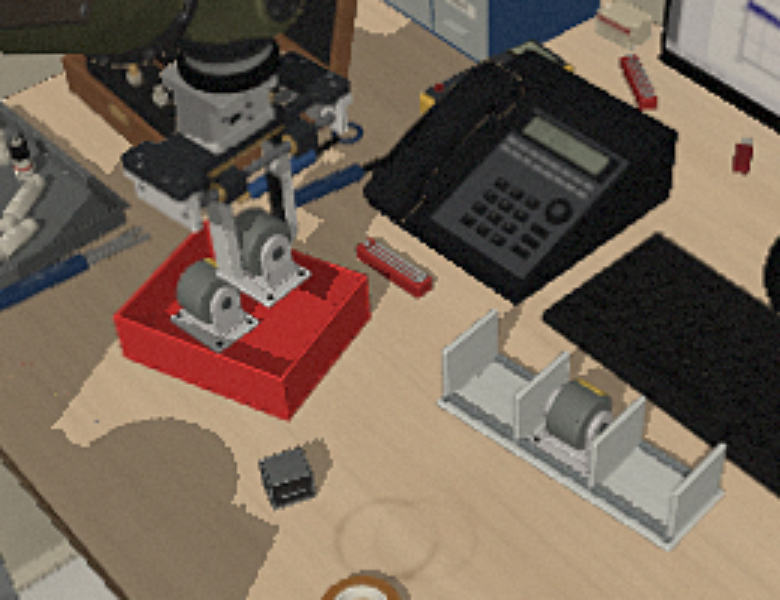

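The first caster stands in the bin at (215,305). The second is held upright beside it at (260,250) and needs moving 10 mm toward −y before lowering.

```bash
python3 -m creep '{"slide":[[0.4,-1.0,0],[0,0,-3.5],[0,0,-3.9],[0,0,0],[0,0,0],[0,0,0]],"turn":[0,0,0,0,0,0],"claw":[0.3,0.3,0.3,0.3,0.7,0.7]}';python3 -m creep '{"slide":[[0,0,4.5],[0,0,4.5],[2.2,-5.0,0],[2.2,-5.0,0],[2.3,-5.0,0],[2.3,-5.0,0],[2.3,-4.8,0],[0,0,0]],"turn":[0,0,0,0,0,0,0,0],"claw":[0.7,0.7,0.7,0.7,0.7,0.7,0.7,0.7]}'
```

```text
clock: 21.82
eef_pos: [485.6, 240.7, 231.7]
eef_rot: [3.139, -0.001, 1.719]
wrist_force: [0.2, 0.3, -0.1]
finger_gap: 64.7
finger_force: 0.0
clock: 22.82
eef_pos: [598.7, -10.3, 320.8]
eef_rot: [3.14, 0.001, 1.716]
wrist_force: [0.7, 0.4, 0.2]
finger_gap: 65.6
finger_force: 0.0
```

```bash
python3 -m creep '{"slide":[[-0.1,0.4,0],[0,0,-3],[0,0,-3.6],[0,0,-3],[0,0,0],[0,0,0]],"turn":[0,0,0,0,0,0],"claw":[0.75,0.75,0.75,0.75,0.75,0.75]}' 25;python3 -m creep '{"slide":[[0,0,0],[0,0,0],[0,0,0],[0,0,0]],"turn":[0,0,0,0],"claw":[0.3,0.3,0.3,0.3]}' 25
```

```text
clock: 23.58
eef_pos: [597.2, -2.4, 225.4]
eef_rot: [3.14, 0.0, 1.721]
wrist_force: [0.2, -0.4, 0.1]
finger_gap: 70.5
finger_force: 0.0
clock: 24.08
eef_pos: [597.1, -3.2, 224.1]
eef_rot: [3.141, 0.0, 1.72]
wrist_force: [-2.2, 1.4, 5.0]
finger_gap: 49.5
finger_force: 25.0
```

```bash
python3 -m creep '{"slide":[[0,0,1.0],[0,0,2],[0,0,2.5],[-0.3,-0.3,2],[-0.7,-0.7,1],[-1.1,-1.1,0],[-1.4,-1.4,0],[-1.5,-1.5,0]],"turn":[0,0,-0.07,-0.13,-0.14,-0.14,-0.14,-0.14],"claw":[0.3,0.3,0.3,0.3,0.3,0.3,0.3,0.3]}'; python3 -m creep '{"slide":[[-1.5,-1.5,0],[-1.4,-1.4,0],[-1.1,-1.1,0],[-0.8,-0.8,-1],[-0.5,-0.5,-2],[-0.3,-0.3,-2],[0,0,-1.5],[0,0,0]],"turn":[-0.14,-0.14,-0.14,-0.14,-0.13,-0.08,-0.04,0],"claw":[0.3,0.3,0.3,0.3,0.3,0.3,0.3,0.3]}';  python3 look.py x3 1
python3 - <<'E'
import numpy as np,cv2
i=np.load("x3.npy")[0];cv2.imwrite("pics/x3b.png",cv2.resize(i[150:350,200:460],None,fx=3,fy=3)[...,::-1])
E
```

```text
clock: 25.08
eef_pos: [546.5, -53.6, 310.0]
eef_rot: [3.141, -0.0, 0.955]
wrist_force: [0.5, 0.1, -2.0]
finger_gap: 49.1
finger_force: 25.0
clock: 26.08
eef_pos: [490.9, -109.3, 243.9]
eef_rot: [-3.141, 0.001, 0.15]
wrist_force: [-0.0, 0.1, -1.2]
finger_gap: 49.5
finger_force: 25.0
L (np.int64(288), np.int64(177)) diff [] band n,u,v [(0, None, None)]
M (np.int64(313), np.int64(192)) diff [] band n,u,v [(9, 19.9, 37.9)]
R (np.int64(339), np.int64(208)) diff [] band n,u,v [(31, 11.7, 26.2)]
26.125
```

View pics/x3b.png

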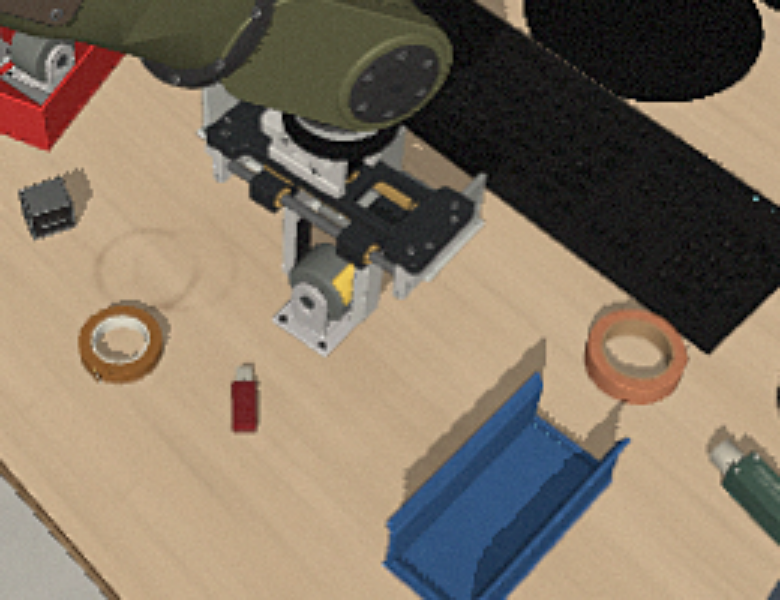

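The caster hangs level over a free desk spot, at crop (320,300). I set it down and regrip across the fork.

```bash
python3 -m creep '{"slide":[[0,0,-1.2],[0,0,-1.0],[0,0,-0.2],[0,0,-0.15],[0,0,0]],"turn":[0,0,0,0,0],"claw":[0.3,0.3,0.3,0.3,0.3]}'
```

```text
clock: 26.75
eef_pos: [491.1, -109.2, 218.3]
eef_rot: [3.141, -0.0, 0.15]
wrist_force: [-0.1, 0.4, -1.8]
finger_gap: 49.4
finger_force: 25.0
```

```bash
python3 -m creep '{"slide":[[0,0,-0.05],[0,0,0]],"turn":[0,0],"claw":[0.3,0.3]}';python3 -m creep '{"slide":[[0,0,-0.05],[0,0,0]],"turn":[0,0],"claw":[0.3,0.3]}'
```

```text
clock: 27.0
eef_pos: [491.1, -109.2, 218.1]
eef_rot: [3.141, -0.001, 0.15]
wrist_force: [-2.3, 1.2, 3.9]
finger_gap: 49.1
finger_force: 25.0
clock: 27.25
eef_pos: [491.1, -109.2, 218.0]
eef_rot: [3.141, -0.001, 0.15]
wrist_force: [-4.4, 2.3, 11.8]
finger_gap: 49.6
finger_force: 25.0
```

```bash
python3 -m creep '{"slide":[[0,0,0.05],[0,0,0],[0,0,3.5],[0,0,3.5],[0,0,0],[0,0,0],[0,0,0],[0,0,0]],"turn":[0,0,0,0,0.157,0.157,0.157,0.157],"claw":[0.7,0.7,0.7,0.7,0.7,0.7,0.7,0.7]}'; python3 -m creep '{"slide":[[0,0,0],[0,0,0],[0,0,0],[0,0,0],[0,0,0],[0,0,0],[0,0,0]],"turn":[0.157,0.157,0.157,0.157,0.157,0.157,0],"claw":[0.75,0.75,0.75,0.75,0.75,0.75,0.75]}'; python3 - <<'E'
from h import *
for n in("scene","top"):
    im,d=shot(n);X=unproj(n,d)
    m=(abs(X[...,0]-491)<50)&(abs(X[...,1]+109)<45)&(X[...,2]>45)&(X[...,2]<75)
    P=X[m];print(n,len(P),P.min(0).round() if len(P) else '',P.max(0).round() if len(P) else '')
    h=cv2.cvtColor(im,cv2.COLOR_RGB2HSV);print("top",np.nanmean(P[P[:,2]>58],0).round(1) if len(P) else '')
    if n=="scene": cv2.imwrite("pics/x4.png",cv2.resize(im[190:330,240:400],None,fx=4,fy=4)[...,::-1])
E
```

```text
clock: 28.25
eef_pos: [491.0, -109.2, 287.5]
eef_rot: [-3.142, 0.0, 0.783]
wrist_force: [0.7, -0.5, 0.0]
finger_gap: 66.0
finger_force: 0.0
clock: 29.12
eef_pos: [491.0, -109.2, 287.5]
eef_rot: [-3.141, -0.0, 1.719]
wrist_force: [0.2, -0.1, 1.0]
finger_gap: 70.4
finger_force: 0.0
scene 307 [ 463. -138.   45.] [512. -89.  65.]
top [ 487.7 -114.5   61.1]
top 2 [507. -96.  48.] [507. -94.  48.]
top [nan nan nan]<stdin>:6: RuntimeWarning: Mean of empty slice
```

View pics/x4.png

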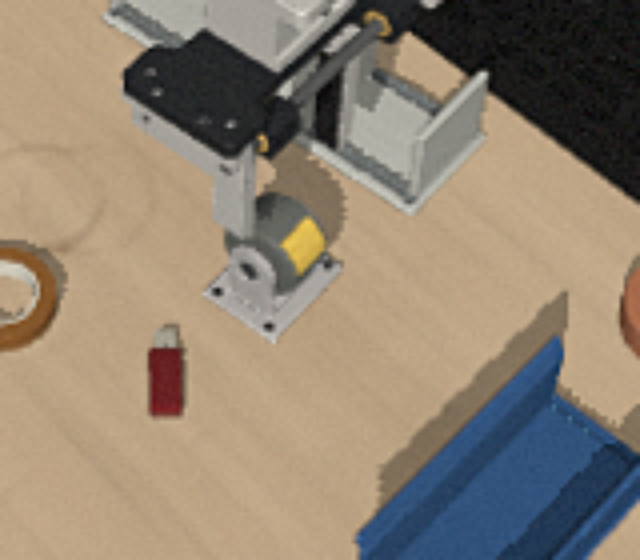

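The caster stands flat on the desk, at crop (275,270), with its axle along the finger line. I grip the cheeks.

```bash
python3 -m creep '{"slide":[[-0.2,0,0],[0,0,-3],[0,0,-3.7],[0,0,0],[0,0,0],[0,0,0],[0,0,0]],"turn":[0,0,0,0,0,0,0],"claw":[0.75,0.75,0.75,0.75,0.3,0.3,0.3]}' 25;python3 -m creep '{"slide":[[0,0,0],[0,0,1],[0,0,2.5],[0,0,3],[0,0,2],[0,0,0]],"turn":[0,0,0,0,-0.035,-0.035],"claw":[0.3,0.3,0.3,0.3,0.3,0.3]}' 25
```

```text
clock: 30.1
eef_pos: [489.1, -109.3, 221.6]
eef_rot: [3.14, 0.001, 1.72]
wrist_force: [-2.4, 0.2, 7.9]
finger_gap: 45.8
finger_force: 25.0
clock: 30.85
eef_pos: [489.1, -109.2, 307.2]
eef_rot: [3.139, 0.001, 1.648]
wrist_force: [-0.3, 0.3, -2.6]
finger_gap: 46.1
finger_force: 25.0
```

```bash
python3 -m creep '{"slide":[[-0.5,-4.0,0],[-0.5,-5.4,0],[-0.5,-5.4,0],[-0.5,-4.7,0],[0,0,0],[0,0,0]],"turn":[0,0,0,0,0,0],"claw":[0.3,0.3,0.3,0.3,0.3,0.3]}'; python3 look.py x5 1 >/dev/null
python3 - <<'E'
from h import *
st=manip.read_state();print(st["eef_pos"],st["clock"])
i=np.load("x5.npy")[0];cv2.imwrite("pics/x5b.png",cv2.resize(i[220:400,270:470],None,fx=3.3,fy=3.3)[...,::-1])
E
```

```text
clock: 31.6
eef_pos: [468.9, -303.8, 304.7]
eef_rot: [-3.14, -0.001, 1.649]
wrist_force: [-0.1, 0.6, -2.1]
finger_gap: 46.0
finger_force: 25.0
[ 469.063711   -303.45423072  304.97859539] 31.65
```

View pics/x5b.png

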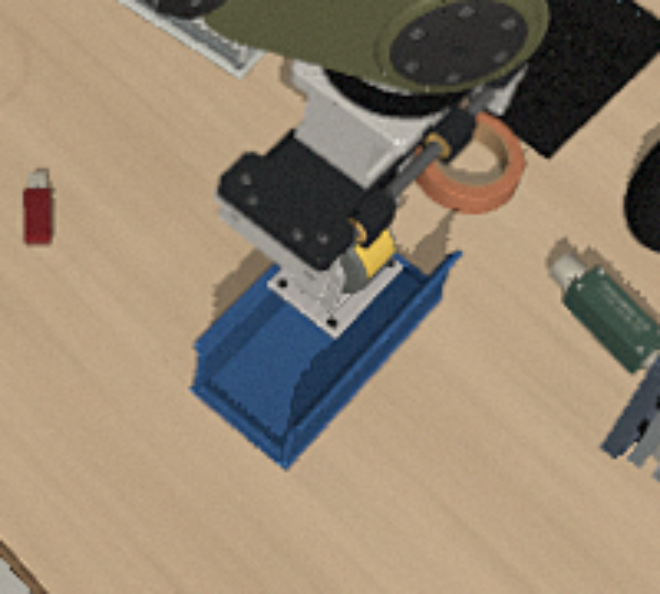

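The plate is centred over the lane, parallel to the walls. My picture budget is used up: that was view 11, one over the limit of 10. From here I use numbers only.

```bash
python3 -m creep '{"slide":[[0,-0.05,-2.5],[0,0,-2.5],[0,0,-1.5],[0,0,-1.0],[0,0,0]],"turn":[0,0,0,0,0],"claw":[0.3,0.3,0.3,0.3,0.3]}'; python3 -m creep '{"slide":[[0,0,-0.2],[0,0,0]],"turn":[0,0],"claw":[0.3,0.3]}'
```

```text
clock: 32.28
eef_pos: [469.1, -304.5, 230.4]
eef_rot: [-3.141, -0.0, 1.65]
wrist_force: [0.2, -0.7, -0.7]
finger_gap: 46.0
finger_force: 25.0
clock: 32.52
eef_pos: [469.1, -304.8, 229.1]
eef_rot: [3.141, 0.0, 1.65]
wrist_force: [-0.9, 0.6, -2.2]
finger_gap: 46.1
finger_force: 25.0
```

```bash
python3 -m creep '{"slide":[[0,0,-0.2],[0,0,0]],"turn":[0,0],"claw":[0.3,0.3]}'; python3 -m creep '{"slide":[[0,0,-0.1],[0,0,0]],"turn":[0,0],"claw":[0.3,0.3]}'; python3 -m creep '{"slide":[[0,0,-0.05],[0,0,0]],"turn":[0,0],"claw":[0.3,0.3]}'
```

```text
clock: 32.78
eef_pos: [469.0, -304.7, 226.6]
eef_rot: [-3.142, -0.0, 1.65]
wrist_force: [-0.7, -0.2, -1.2]
finger_gap: 46.0
finger_force: 25.0
clock: 33.02
eef_pos: [469.0, -304.7, 225.7]
eef_rot: [3.141, 0.0, 1.65]
wrist_force: [-0.2, -0.7, -0.6]
finger_gap: 45.8
finger_force: 25.0
clock: 33.28
eef_pos: [469.0, -304.8, 225.7]
eef_rot: [3.141, 0.0, 1.65]
wrist_force: [-3.9, 1.8, 4.6]
finger_gap: 46.1
finger_force: 25.0
```

Contact came at 225.7, the height expected for the rack floor. I release, retreat and check by depth.

```bash
python3 -m creep '{"slide":[[0,0,0.05],[0,0,0],[0,0,0],[0,0,3.0],[0,0,4.0],[0,0,4.0],[-2,5,0],[-2,5,0]],"turn":[0,0,0,0,0,0,0,0],"claw":[0.65,0.65,0.65,0.65,0.65,0.65,0.65,0.65]}'; python3 -m creep '{"slide":[[-2,5,2],[-2,5,0],[-2,5,0],[0,5,0],[0,5,0],[0,0,0]],"turn":[0,0,0,0,0,0],"claw":[0.65,0.65,0.65,0.65,0.65,0.65]}'
cat > chk.py <<'E'
from h import *
def obb(p): c,s,a=cv2.minAreaRect(p[:,:2].astype(np.float32)); return np.round(c,1),np.round(s,1),round(a,1)
for n in("scene","top"):
    im,d=shot(n);X=unproj(n,d);np.savez(f"{n}1.npz",im=im,d=d)
    R=X[(abs(X[...,0]-469)<30)&(abs(X[...,1]+304.5)<24)&(X[...,2]>50)&(X[...,2]<80)]
    print(n,"rack wheel",len(R),obb(R),"ztop",np.percentile(R[:,2],[50,95]).round(1))
    f=X[(abs(X[...,0]-469)<60)&(abs(X[...,1]+304.5)<26)&(X[...,2]>-5)&(X[...,2]<25)]
    g=cv2.cvtColor(im,cv2.COLOR_RGB2HSV); mk=(abs(X[...,0]-469)<60)&(abs(X[...,1]+304.5)<32)&(X[...,2]<20)&(g[...,1]<60)&(g[...,2]>90)
    if mk.sum()>20: print(" plate px",mk.sum(),obb(X[mk]),"z",np.percentile(X[mk][:,2],[5,50,95]).round(1))
    b=X[(abs(X[...,0]-471)<60)&(abs(X[...,1]-280)<70)&(X[...,2]>56)&(X[...,2]<90)]
    print(" bin wheel pts",len(b),b.mean(0).round(),np.percentile(b[:,2],95).round(1))
    for q in("film_tape","usb_stick","ferrite","hex_keys","copper_tape","caster_a_center"):
        r=manip.cut_out(q,n)[:3]
        print(" ",q,[(round(k["score"],2),np.round(np.nanmedian(X[k["mask"]],0)).tolist()) for k in r])
E
python3 chk.py
```

```text
clock: 34.28
eef_pos: [428.2, -203.6, 335.8]
eef_rot: [3.141, 0.0, 1.649]
wrist_force: [1.1, 0.1, 0.6]
finger_gap: 61.2
finger_force: 0.0
clock: 35.02
eef_pos: [368.7, 47.6, 355.8]
eef_rot: [3.141, -0.0, 1.654]
wrist_force: [-0.3, -0.5, 0.9]
finger_gap: 61.2
finger_force: 0.0
scene rack wheel 428 (array([ 467.5, -306.4]), array([47.3, 46. ]), 4.0) ztop [62.  67.5]
 plate px 195 (array([ 468.2, -305.7]), array([66.8, 45.6]), 2.4) z [ 6.3  8.7 16.4]
 bin wheel pts 71 [468. 253.  61.] 65.0
  film_tape [(0.72, [362.0, -26.0, 11.0]), (0.3, [463.0, -312.0, 61.0])]
  usb_stick [(0.56, [455.0, -312.0, 51.0]), (0.48, [398.0, -123.0, 8.0])]
  ferrite [(0.85, [391.0, 103.0, 28.0])]
  hex_keys [(0.64, [393.0, 103.0, 28.0]), (0.52, [620.0, 225.0, 15.0])]
  copper_tape [(0.6, [637.0, -286.0, 17.0])]
  caster_a_center [(0.18, [463.0, -312.0, 60.0])]
top rack wheel 301 (array([ 468.4, -304.5]), array([47.8, 45.4]), 89.1) ztop [63.1 69.2]
 plate px 118 (array([ 469.1, -308.4]), array([64.7, 49.3]), 4.6) z [ 6.5 10.2 13.6]
 bin wheel pts 501 [470. 275.  64.] 69.6
  film_tape [(0.63, [363.0, -42.0, 14.0])]
  usb_stick [(0.62, [400.0, -118.0, 10.0])]
  ferrite []
  hex_keys [(0.61, [482.0, 231.0, 55.0]), (0.52, [617.0, 255.0, 17.0])]
  copper_tape [(0.61, [638.0, -279.0, 20.0])]
  caster_a_center [(0.61, [455.0, 299.0, 55.0])]
```

```bash
python3 -c "
from cell import manip
print(manip.sign_off())"
```

```text
the job is handed in; nothing more can be done
None
```

The job is handed in at about 36 s, result not shown to me: the left and right wheels stopped at once, so those casters are in the red bin, and the middle one ran freely and stands wheel up in the blue rack; I viewed 11 pictures, one over the limit of 10.

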